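# Make up two shoe-bench kits from the stock

### The arm

A 6-joint arm with a two-finger parallel gripper is mounted at the origin on a cart in front of the work surface, level with it; the furniture and walls round the work are solid. World frame = base frame: x ahead of the robot, y to its left, z up, the work surface at z = 0. Lengths are in mm, angles in degrees, forces in N, time in s.
With the tool pointing down it reaches from about 300 to 850 mm from the base axis. Payload 4.2 kg.
Tool frame: the origin (TCP) lies midway between the tips of the shut fingers; the grasp point (between the pads) lies 19 mm behind it; z points along the fingers, y is the line along which they close (so a half turn about z gives the same grasp; the last joint's range is limited). The gripper opens to 91 mm and grips with 3 to 60 N. Pads are 32 mm wide; open, the fingers measure 118 mm over their backs; the gripper's body (76 mm by 178 mm) begins 60 mm behind the grasp point.
Start: joints at [-75, 18.312, 89.639, -0, 72.044, -1.146], TCP at [159.902, -552.336, 213.976] pointing down, gripper open.
Joint ranges: [-177.97, 177.97], [-48.28, 115.42], [12.27, 149.76], [-77.06, 257.06], [2.81, 150.46], [-146.56, 146.56]. Speed limits (degrees/s): [147.25, 147.25, 180, 180, 180, 180].

### API

Orientations are given as [roll, pitch, yaw] about the fixed x, y, z axes, in that order (R = Rz(yaw) Ry(pitch) Rx(roll)).
In Python, from workcell import env gives the robot as it stands.
- The arm moves only by the shell command python3 -m jog 'ROWS' [FORCE]. ROWS is a JSON object of lists of equal length, an entry for each row: "jaw": the finger opening in mm, from 0 to 91.2; "slide": the shift along the tool's x, y, z in units of 30 mm (1.0 is 30 mm), a list of three; "spin": the turn about the tool's z in units of 8 degrees (1.0 is 8 degrees). In form: {"jaw": [jaw, ...], "slide": [[dx, dy, dz], ...], "spin": [spin, ...]}. A call has 1 to 10 rows; each row shifts and turns the commanded pose from where the row before left it, along the tool's axes as they then stand; what a row does not reach is not made up. A row lasts 1/10 s, in which the tool goes at most 50 mm and 8.59 degrees, less where a joint would pass 70% of its speed; a pose out of reach is approached as far as the arm can. A call is refused whole if a number of a shift passes 1 or a number of a turn 1, either way. A call with a gripper value outside its range is refused whole. The fingers move at their own pace and stop on an object; FORCE is the grip in N (left out, the last holds). Time passes only in rows, so rows that do not move let the fingers close. It gives the time, the measured TCP pose, the force, the opening and the grip force at its end, in the units of the state.
- env.state(): the state, without advancing time (a new reading comes with each control period).
- env.grab_frame(name): name is "scene" or "top"; returns the picture (480x640x3 uint8, red, green, blue); there is no depth.
- env.camera_model(name): a dict with "fx", "fy", "cx", "cy" (pixels), "D" ([k1, k2, p1, p2, k3] as OpenCV has them; the pictures are not rectified), "camera_from_world" (4x4, takes a point from world to camera coordinates). Camera axes: x right, y up, looking along -z (the intrinsics and any distortion apply to the point x, -y, -z); pixel columns grow to the right and rows downward; lengths in mm; the calibration is good to about 2 mm. A picture is of the moment at which its call begins. camera_model takes no time and is no camera call.
- env.job_done(): hands the job in; it is judged then, once.
The state is a dict: "time_s": time; "qpos": joint angles; "qvel": joint speeds; "effort": joint torques, N m; "ee_pos": TCP position; "ee_rot": TCP orientation; "force": force on the tool from outside, world axes, zero at the start; "torque": the same for the moment, N m; "gripper_width": finger opening in mm; "gripper_force": force on a finger pad.
Only numpy, scipy, OpenCV 4.12 (cv2) and the standard library are available. Lean on these libraries where they do the work, as an engineer would, in place of code of your own. Each camera call takes 0.05 s, during which the arm holds its last target. There are 200 camera calls.

### The job

Make up the two kits from the stock in the middle of the bench: the cream thread spool and the cake of beeswax go in the blue tray; the red thread spool, the tin of eyelets and the dye bottle go in the green tray. Put one thing in each compartment, right way up as it stands now and flat on the compartment's floor. The black spool, the tape roll and the cork belong to neither kit: leave them where they are.

Things in the scene. Friction and masses are not known exactly. Their poses are not given: they have to be found in the camera images.
- blue_tray: Blue-painted open tray, fixed to the bench, 149 mm long (tray x), 76 mm wide (y): a row along x of two compartments 70 x 70 mm inside, centres at x = -36.5 and +36.5 mm, y = 0. Floor top 3 mm above the bench; walls and dividers 3 mm thick, top 10 mm above the bench. A flat lip 11 mm long at each end. Origin: centre of its underside, z up. Tray x points away from the robot within 15 degrees.
- green_tray: Green-painted open tray, fixed to the bench, 222 mm long (tray x), 76 mm wide (y): a row along x of three compartments 70 x 70 mm inside, centres at x = -73, 0 and +73 mm, y = 0. Floor top 3 mm above the bench; walls and dividers 3 mm thick, top 10 mm above the bench. A flat lip 11 mm long at each end. Origin: centre of its underside, z up. Tray x points away from the robot within 15 degrees.
- cream_spool: Upright wooden thread spool with cream thread and a round cream-white paper disc on its top, 40 mm diameter, 55 mm high, about 35 g; round, may be gripped from any side as a 40 mm cylinder. Origin: centre of its underside, z up. Stands on the bench at the start.
- red_spool: Upright wooden thread spool with dark red thread and a round dark red paper disc on its top, 40 mm diameter, 55 mm high, about 35 g; round, may be gripped from any side as a 40 mm cylinder. Origin: centre of its underside, z up. Stands on the bench at the start.
- beeswax: Yellow-brown cake of beeswax, rectangular, 46 mm along its x, 54 mm along its y, 18 mm high, about 30 g, rigid; grip across the 46 mm. Its x points away from the robot, give or take 30 degrees. Origin: centre of its underside, z up. Stands on the bench at the start.
- eyelet_tin: Small round open grey tin of brass eyelets (the eyelets are fixed in it), 50 mm diameter, 17 mm high, about 60 g; grip across the outside. Origin: centre of its underside, z up. Stands on the bench at the start.
- dye_bottle: Brown dye bottle with black cap and pale label, closed: body 44 mm diameter up to 78 mm, above it the 24 mm diameter cap to 97 mm, about 75 g; grip the body. Origin: centre of its underside, z up. Stands on the bench at the start.
- black_spool: Wooden thread spool with black thread lying on its side, 57 mm along its x, 43 mm along its y, 40 mm high (a small flat under it keeps it from rolling); belongs to no kit, not to be moved. Origin: centre of its underside.
- tape_roll: Roll of pale masking tape lying flat, 61 mm diameter, 19 mm high; belongs to no kit, not to be moved. Origin: centre of its underside.
- cork: Brown cork stopper standing upright, 25 mm diameter, 25 mm high; belongs to no kit, not to be moved. Origin: centre of its underside.
Not all that is in view belongs to the job. Leave any pink or turquoise look-alike of the cream_spool alone.

How it is judged:
By the outcome, as a careful person would: the job done as asked, in the order asked, and still so for the second after the job is handed in, with the robot touching nothing.
It also fails if it takes over 120 s, if anything falls off the work surface, if the arm or the gripper's body presses on something with over 40 N, if the wrist force passes 120 N, or if a joint passes its speed limit or range.

## Working session

There is one attempt and no reset: what is moved stays moved. The work goes in short steps, Python scripts to look and compute and a shell command to move; the robot and the scene stay as the last step left them, time stands still between calls to the robot, and variables do not carry over. Pictures are saved under pics/ and viewed, at most 14 in all, crops included, and the job is handed in when it is done.

```bash
ls; mkdir -p pics
python3 - <<'E'
from workcell import env
import cv2
for n in("top","scene"):
    cv2.imwrite(f"pics/{n}0.png",env.grab_frame(n)[:,:,::-1])
    m=env.camera_model(n); print(n,m)
print(env.state())
E
```

```text
pics
top {'fx': 491.1434571324691, 'fy': 491.1434571324691, 'cx': 327.5543337248681, 'cy': 251.73940324381184, 'D': array([0.03154279, 0.        , 0.        , 0.        , 0.        ]), 'camera_from_world': array([[ 8.61255471e-03, -9.99753175e-01,  2.04795897e-02,
        -8.27391333e+00],
       [ 9.96398433e-01,  1.03077650e-02,  8.41659835e-02,
        -5.17416655e+02],
       [-8.43563080e-02,  1.96809470e-02,  9.96241273e-01,
        -9.02605289e+02],
       [ 0.00000000e+00,  0.00000000e+00,  0.00000000e+00,
         1.00000000e+00]])}
scene {'fx': 597.8099192509046, 'fy': 597.8099192509046, 'cx': 329.28254506079526, 'cy': 252.68698637997485, 'D': array([0.02771443, 0.        , 0.        , 0.        , 0.        ]), 'camera_from_world': array([[-6.06005607e-01, -7.95444222e-01,  5.06895988e-03,
         3.26617348e+02],
       [ 5.46638635e-01, -4.11807947e-01,  7.29109331e-01,
        -3.05818258e+02],
       [-5.77878367e-01,  4.44615232e-01,  6.84378469e-01,
        -8.01407677e+02],
       [ 0.00000000e+00,  0.00000000e+00,  0.00000000e+00,
         1.00000000e+00]])}
{'time_s': 0.1, 'qpos': array([-7.50000462e+01,  1.83473449e+01,  8.96979868e+01, -1.42816579e-03,
        7.20447683e+01, -1.14685242e+00]), 'qvel': array([-0.09190619,  0.01816058, -0.17505438,  0.04055663, -0.02025252,
       -0.02653522]), 'effort': array([ 3.06650727e-04, -4.13332987e+01, -2.32510167e+01,  7.29508116e-02,
        4.22026694e-02, -4.36060225e-05]), 'ee_pos': array([ 159.77587616, -551.89164061,  213.22039353]), 'ee_rot': array([-1.79909891e+02, -4.45706519e-04,  1.61472472e+01]), 'force': array([-0.54227287,  0.29731569,  0.217538  ]), 'torque': array([0.03300235, 0.0283783 , 0.02039132]), 'gripper_force': 0.0, 'gripper_width': 91.1259640225793}
```

View pics/top0.png

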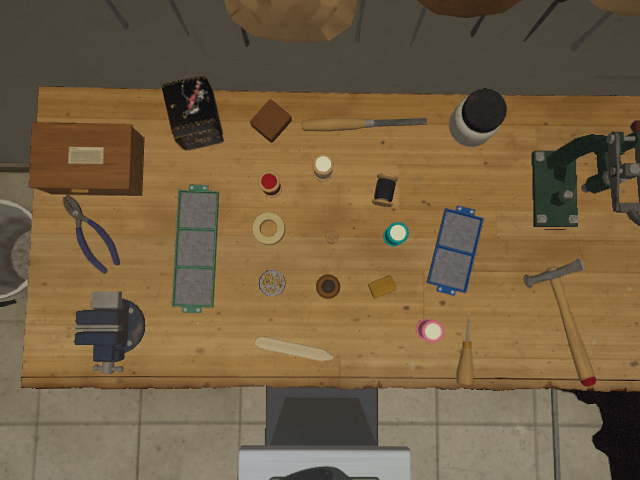

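View pics/scene0.png

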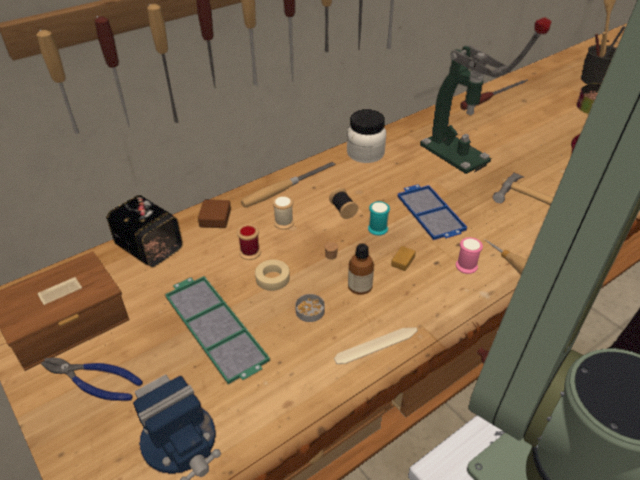

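Top view (column, row):
- **Cream spool look-alikes:** cream disc and cream thread at (323,167), turquoise spool at (397,233), pink spool at (431,330). I choose (323,167).
- **Beeswax:** yellow-brown cake at (382,287); the brown block at (271,121) is not it.
- **Red spool:** (270,183); the hammer end at (588,381) is also red.
- **Tin, bottle and cork:** tin (272,282), bottle (328,287), cork (332,238). 

Next I measure these and check the choice in one crop.

```bash
cat > h.py <<'E'
import numpy as np, cv2
from workcell import env
def K(m): return np.array([[m["fx"],0,m["cx"]],[0,m["fy"],m["cy"]],[0,0,1]])
def ray(m,px,z):
    p=cv2.undistortPoints(np.float64(px).reshape(-1,1,2),K(m),m["D"])[:,0]
    T=m["camera_from_world"];R=T[:3,:3];c=-R.T@T[:3,3]
    d=np.c_[p[:,0],-p[:,1],-np.ones(len(p))]@R
    return c+d*((z-c[2])/d[:,2])[:,None]
def proj(m,P):
    T=m["camera_from_world"];q=np.float64(P).reshape(-1,3)@T[:3,:3].T+T[:3,3]
    return cv2.projectPoints(q*[1,-1,-1],np.zeros(3),np.zeros(3),K(m),m["D"])[0][:,0]
def blob(im,seed,r,lo,hi):
    """largest contour of HSV range near seed"""
    x,y=seed;h=cv2.cvtColor(im,cv2.COLOR_RGB2HSV)
    k=np.zeros(h.shape[:2],np.uint8);k[y-r:y+r,x-r:x+r]=1
    k*=cv2.inRange(h,lo,hi)
    return max(cv2.findContours(k,0,cv2.CHAIN_APPROX_NONE)[0],key=cv2.contourArea)
E
cat > meas.py <<'E'
from h import *
T=env.camera_model("top");S=env.camera_model("scene")
im=env.grab_frame("top");sc=env.grab_frame("scene")
def hull(c): return cv2.convexHull(c)
items={"cream":((323,165),12,(15,0,190),(40,110,255),55),
"red":((270,181),14,(0,120,60),(180,255,255),55),
"wax":((382,287),18,(15,150,60),(30,255,200),18),
"tin":((272,282),18,(0,0,40),(180,70,255),17),
"cap":((328,287),9,(0,0,0),(180,255,70),97),
"blue":((457,250),55,(100,120,60),(125,255,255),10),
"green":((196,248),72,(65,80,40),(95,255,255),10)}
for n,(s,r,lo,hi,z) in items.items():
    try: c=blob(im,s,r,lo,hi)
    except Exception as e: print(n,"none",im[s[1],s[0]]);continue
    w=ray(T,c.reshape(-1,2).astype(float),z)[:,:2].astype(np.float32)
    (cx,cy),rad=cv2.minEnclosingCircle(w);rect=cv2.minAreaRect(w)
    print(n,"circ",np.round([cx,cy,2*rad],1),"rect",np.round(rect[0],1),np.round(rect[1],1),round(rect[2],1))
    p=proj(S,[[*rect[0],z],[*rect[0],0]]).round().astype(int)
    cv2.circle(sc,p[0].tolist(),2,(255,0,255),-1);cv2.circle(sc,p[1].tolist(),2,(0,255,255),-1)
    cv2.drawContours(im,[c],-1,(255,0,255),1)
a=cv2.resize(im[140:350,160:500],None,fx=2.3,fy=2.3,interpolation=cv2.INTER_CUBIC)
cv2.imwrite("pics/a.png",a[:,:,::-1])
b=cv2.resize(sc[150:400,150:530],None,fx=2.1,fy=2.1,interpolation=cv2.INTER_CUBIC)
cv2.imwrite("pics/b.png",b[:,:,::-1])
E
python3 meas.py
```

```text
cream circ [677.2   7.3  27.7] rect [676.6   7.1] [26.2 25.8] 0.6
red circ [644.5 104.7  70.4] rect [644.5 104.7] [50.2 49.4] 0.9
wax circ [ 447.6 -109.3   61.7] rect [ 448.8 -107.2] [42.1 51.5] 19.6
tin circ [458.7 101.2  49.4] rect [458.9 101.2] [46.8 46.8] 0.5
cap circ [452.3  -2.6  23.2] rect [452.   -2.3] [20.6 22.3] 0.5
blue circ [ 525.1 -247.1  170.4] rect [ 525.1 -247.6] [ 75.  169.1] 75.9
green circ [638.3 242.4  38. ] rect [638.3 242.4] [11.6 36.1] 0.9
```

View pics/a.png

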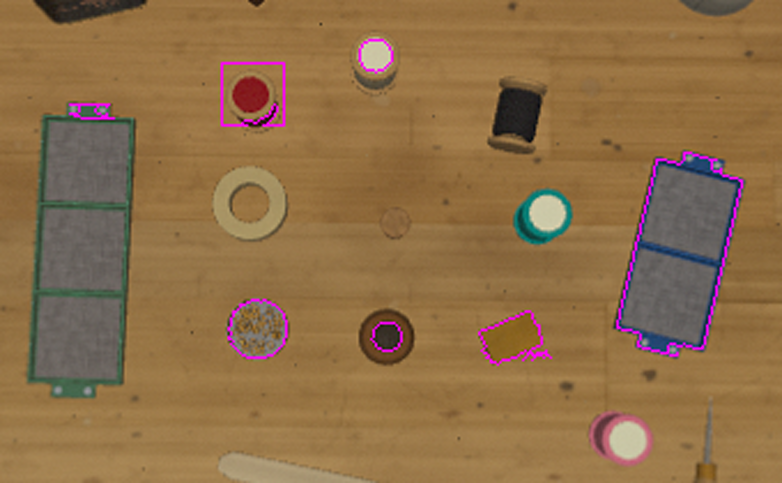

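View pics/b.png

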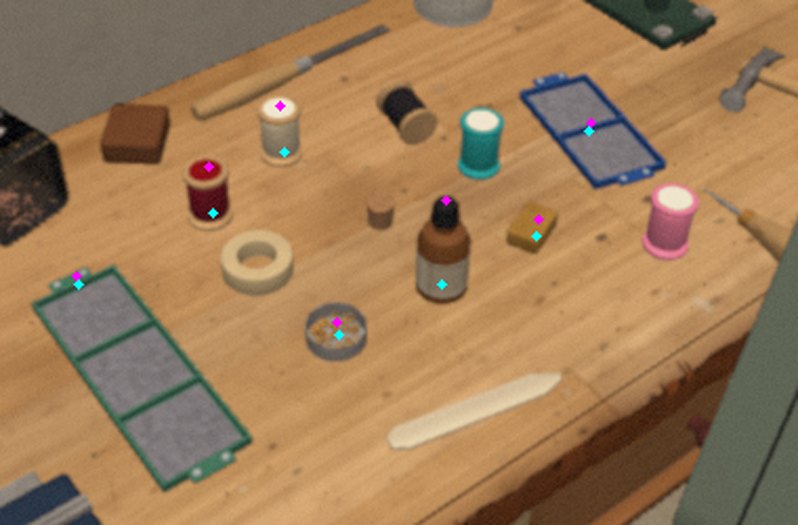

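The crop shows the cream disc at (323,165) on wood with cream thread, while the pink and turquoise spools are coloured all round. The scene overlay puts the tops and bases where they should be. The red, wax and green-tray masks are poor, so I refine those.

```bash
cat > m2.py <<'E'
from h import *
T=env.camera_model("top");im=env.grab_frame("top");h=cv2.cvtColor(im,cv2.COLOR_RGB2HSV)
for n,(x,y) in dict(red=(269,180),redbody=(272,190),wax=(380,286),wood=(400,290),green=(178,240),floor=(195,215)).items(): print(n,h[y,x],end=" ")
print()
def full(seed,rx,ry,lo,hi,z,n,op=0):
    x,y=seed;k=np.zeros(h.shape[:2],np.uint8);k[y-ry:y+ry,x-rx:x+rx]=1
    k*=cv2.inRange(h,lo,hi)
    if op:k=cv2.morphologyEx(k,cv2.MORPH_OPEN,np.ones((op,op)))
    else:
        _,L,st,_=cv2.connectedComponentsWithStats(k);k=np.isin(L,1+np.flatnonzero(st[1:,4]>12)).astype(np.uint8)
    p=np.argwhere(k)[:,::-1].astype(float);w=ray(T,p,z)[:,:2].astype(np.float32);r=cv2.minAreaRect(w)
    print(n,np.round(r[0],1),np.round(r[1],1),round(r[2],1),"mean",w.mean(0).round(1),"n",len(p))
full((270,181),14,16,(172,150,90),(180,255,255),55,"red",3)
full((270,181),14,16,(0,150,110),(8,255,255),55,"red0",3)
full((382,287),18,16,(18,195,60),(30,255,220),18,"wax",5)
full((196,248),28,68,(60,60,40),(95,255,255),10,"green")
full((457,250),36,52,(100,120,40),(125,255,255),10,"blue")
E
python3 m2.py
```

```text
red [179 202 134] redbody [ 17 131 152] wax [ 20 193 136] wood [ 17 144 151] green [62 46 95] floor [ 15  25 103] 
red [643.6 102. ] [ 7.4 14.6] 0.8 mean [643.2 101.6] n 30Traceback (most recent call last):
  File "m2.py", line 14, in <module>
    full((270,181),14,16,(0,150,110),(8,255,255),55,"red0",3)
    ~~~~^^^^^^^^^^^^^^^^^^^^^^^^^^^^^^^^^^^^^^^^^^^^^^^^^^^^^
  File "m2.py", line 11, in full
    p=np.argwhere(k)[:,::-1].astype(float);w=ray(T,p,z)[:,:2].astype(np.float32);r=cv2.minAreaRect(w)
                                             ~~~^^^^^^^
  File "h.py", line 5, in ray
    p=cv2.undistortPoints(np.float64(px).reshape(-1,1,2),K(m),m["D"])[:,0]
      ~~~~~~~~~~~~~~~~~~~^^^^^^^^^^^^^^^^^^^^^^^^^^^^^^^^^^^^^^^^^^^^
cv2.error: OpenCV(4.12.0) /io/opencv/modules/calib3d/src/undistort.dispatch.cpp:347: error: (-215:Assertion failed) CV_IS_MAT(_src) && CV_IS_MAT(_dst) && (_src->rows == 1 || _src->cols == 1) && (_dst->rows == 1 || _dst->cols == 1) && _src->cols + _src->rows - 1 == _dst->rows + _dst->cols - 1 && (CV_MAT_TYPE(_src->type) == CV_32FC2 || CV_MAT_TYPE(_src->type) == CV_64FC2) && (CV_MAT_TYPE(_dst->type) == CV_32FC2 || CV_MAT_TYPE(_dst->type) == CV_64FC2) in function 'cvUndistortPointsInternal'
```

```bash
python3 - <<'E'
s=open('m2.py').read()
i=s.index('full((270')
s=s[:i]+'''h[:,:,0]=(h[:,:,0].astype(int)+90)%180
full((270,181),14,12,(80,170,105),(97,255,255),55,"red",3)
h[:,:,0]=(h[:,:,0].astype(int)+90)%180
for t in(170,180): full((382,287),18,16,(18,t,60),(30,255,220),18,"wax",5)
full((196,248),30,70,(40,42,40),(95,255,255),10,"green")
full((457,250),36,52,(100,90,40),(125,255,255),10,"blue")
'''
open('m2.py','w').write(s)
E
python3 m2.py
```

```text
red [179 211 132] redbody [ 17 131 150] wax [ 20 199 136] wood [ 18 144 150] green [60 47 97] floor [ 13  22 104] 
red [643.5 106.5] [26.  27.4] 0.9 mean [644.1 106.4] n 186
wax [ 453.3 -106.4] [29.1 45.1] 23.0 mean [ 453.3 -106.3] n 356
wax [ 453.6 -106.4] [28.2 45. ] 22.1 mean [ 453.4 -107. ] n 339
green [523.5 247.4] [ 75.4 242.4] 88.8 mean [525.3 250.7] n 1201
blue [ 525.3 -247.8] [ 75.3 169.6] 75.9 mean [ 526.1 -250.4] n 788
```

The wax mask is smaller than the 46 x 54 mm given. I take a close crop of it, and of the brown block that might be mistaken for it.

Run:
```python
from h import *
T=env.grab_frame("top");S=env.grab_frame("scene")
f=lambda i,x,y:cv2.resize(i[y-25:y+25,x-33:x+33],(396,300),interpolation=cv2.INTER_CUBIC)
a=np.vstack([np.hstack([f(T,382,287),f(T,271,121)]),np.hstack([f(S,403,258),f(S,214,213)])])
cv2.imwrite("pics/c.png",a[:,:,::-1])
```

```text
(no output)
```

View pics/c.png

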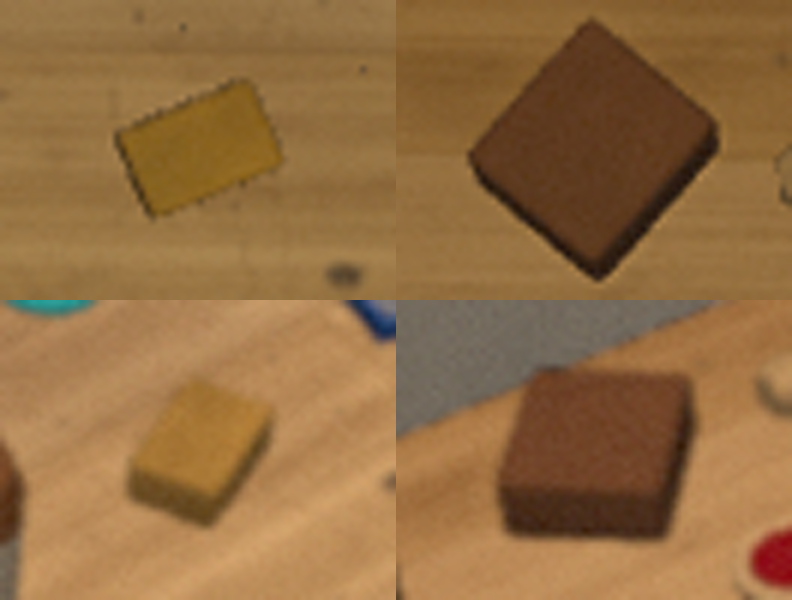

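The cake at (382,287) is the only yellow-brown one among the stock. The brown block at (271,121) is dark, stands apart from the stock, and is turned about 45°. So I take (382,287); the grip width will show its true size. First move: out over the cream spool.

```bash
cat > plan.py <<'E'
# plan.py x y z [yaw]: remaining shift in tool axes (units 30mm) and spin (8 deg) from measured pose
import sys
from h import *
from scipy.spatial.transform import Rotation as Ro
s=env.state();a=[float(v) for v in sys.argv[1:]]
R=Ro.from_euler("xyz",s["ee_rot"],degrees=True)
if len(a)>3:
    w=(s["ee_rot"][2]-a[3]+90)%180-90; print("spin",round(w/8,2)); R=R*Ro.from_euler("z",w,degrees=True)
d=R.inv().apply(np.array(a[:3])-s["ee_pos"])/30
n=int(np.ceil(np.abs(d).max()+1e-9))
print("units (after spin)",d.round(3),"rows",n,"each",(d/n).round(3))
E
python3 plan.py 677 7 140
python3 - <<'E'
from h import *
# wax size from base corners in scene (crop scale 6, origin (370,233))
T=env.camera_model("top");S=env.camera_model("scene")
q=ray(T,np.array([(117,133),(245,80),(283,158),(153,217)])/6+[349,262],18)
print(q.round(0),np.linalg.norm(np.diff(q,axis=0),axis=1).round(1),q.mean(0))
q=ray(S,np.array([(195,80),(272,108),(208,195),(130,162)])/6+[370,233],18)
print(q.round(0),np.linalg.norm(np.diff(q,axis=0),axis=1).round(1),q.mean(0))
E
```

```text
units (after spin) [ 21.741 -13.113   2.465] rows 22 each [ 0.988 -0.596  0.112]
[[ 457.  -81.   18.]
 [ 474. -121.   18.]
 [ 450. -133.   18.]
 [ 431.  -92.   18.]] [43.7 27.1 45. ] [ 453.23131297 -106.99852897   18.        ]
[[ 469. -117.   18.]
 [ 445. -128.   18.]
 [ 428.  -86.   18.]
 [ 453.  -77.   18.]] [25.8 44.8 26.4] [ 448.80930234 -102.02319348   18.        ]
```

```bash
python3 -m jog '{"jaw":[91,91,91,91,91,91,91,91,91,91],"slide":[[0.98,-0.6,0],[0.98,-0.6,0],[0.98,-0.6,0],[0.98,-0.6,0],[0.98,-0.6,0],[0.98,-0.6,0],[0.98,-0.6,0],[0.98,-0.6,0],[0.98,-0.6,0],[0.98,-0.6,0]],"spin":[0,0,0,0,0,0,0,0,0,0]}' 15; python3 plan.py 677 7 140
```

```text
time_s: 1.4
ee_pos: [393.1, -296.5, 214.2]
ee_rot: [180.0, -0.0, 16.1]
force: [-0.3, -0.6, 0.0]
gripper_width: 90.8
gripper_force: 0.0
units (after spin) [11.903 -7.089  2.472] rows 12 each [ 0.992 -0.591  0.206]
```

The yellow cake measures about 45 x 27 mm and is low, which does not fit 46 x 54 x 18. I measure the brown block the same way while the arm carries on to the cream spool.

Run:
```python
from h import *
T=env.camera_model("top");S=env.camera_model("scene")
from scipy.optimize import least_squares
def tri(a,b,n):
    P=[]
    for u,v in zip(a,b):
        f=lambda X:np.r_[proj(T,X)[0]-u,proj(S,X)[0]-v]
        P.append(least_squares(f,[600,0,10.]).x)
    P=np.array(P);print(n,P.round(0).tolist(),"sides",np.linalg.norm(P-np.roll(P,-1,0),axis=1).round(1))
# same physical top corners, in order
tri(np.array([(117,133),(245,80),(283,158),(153,217)])/6+[349,262],(np.array([(195,80),(272,108),(208,195),(130,162)])/6+[370,233])[[3,0,1,2]],"cake")
# block: top view left,top,right,bottom ; scene left-front, left-back, right-back, right-front (crop origin 181,188)
tri((np.array([(470,157),(592,20),(718,125),(598,265)])-[396,0])/6+[238,96],(np.array([(503,488),(540,372),(690,375),(665,492)])-[396,300])/6+[181,188],"block")
```

```text
cake [[458.0, -82.0, 12.0], [474.0, -123.0, 11.0], [450.0, -134.0, 10.0], [432.0, -92.0, 12.0]] sides [44.5 26.6 46.  27.5]
block [[766.0, 147.0, 17.0], [811.0, 109.0, 19.0], [778.0, 69.0, 19.0], [732.0, 106.0, 18.0]] sides [59.3 52.  59.6 53.5]
```

```bash
python3 -m jog '{"jaw":[91,91,91,91,91,91,91,91,91,91],"slide":[[0.98,-0.59,0.2],[0.98,-0.59,0.2],[0.98,-0.59,0.2],[0.98,-0.59,0.2],[0.98,-0.59,0.2],[0.98,-0.59,0.2],[0.98,-0.59,0.2],[0.98,-0.59,0.2],[0.98,-0.59,0.2],[0.98,-0.59,0.2]],"spin":[0,0,0,0,0,0,0,0,0,0]}'; python3 plan.py 677 7 80
```

```text
time_s: 2.4
ee_pos: [626.3, -44.7, 153.7]
ee_rot: [180.0, -0.0, 16.2]
force: [1.4, -1.1, -0.0]
gripper_width: 91.1
gripper_force: 0.0
units (after spin) [ 2.103 -1.187  2.456] rows 3 each [ 0.701 -0.396  0.819]
```

```bash
python3 -m jog '{"jaw":[91,91,91,91,91,91],"slide":[[0.7,-0.4,0.6],[0.7,-0.4,0.6],[0.7,-0.4,0.6],[0,0,0.5],[0,0,0.2],[0,0,0]],"spin":[0,0,0,0,0,0]}'; python3 plan.py 677 7 19
python3 - <<'E'
from h import *
S=env.grab_frame("scene");cv2.imwrite("pics/d.png",cv2.resize(S[120:290,180:380],None,fx=3,fy=3)[:,:,::-1])
E
```

```text
time_s: 3.0
ee_pos: [675.1, 6.1, 77.9]
ee_rot: [-180.0, 0.1, 16.1]
force: [1.4, -0.4, 1.1]
gripper_width: 91.2
gripper_force: 0.0
units (after spin) [ 0.074 -0.012  1.962] rows 2 each [ 0.037 -0.006  0.981]
```

View pics/d.png

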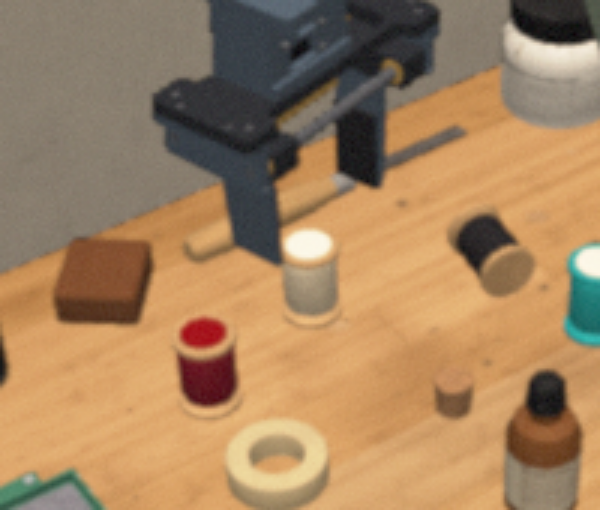

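The cream spool, top at crop (308,243), lies between the left finger tip (275,258) and the right one (365,183), as it should. I descend and grip.

```bash
python3 -m jog '{"jaw":[91,91,91,30,30,30,30,30],"slide":[[0.07,0,0.8],[0,0,0.8],[0,0,0.36],[0,0,0],[0,0,0],[0,0,0],[0,0,0],[0,0,0]],"spin":[0,0,0,0,0,0,0,0]}' 15; python3 -m jog '{"jaw":[30,30,30,30],"slide":[[0,0,0],[0,0,-0.5],[0,0,-1],[0,0,-1]],"spin":[0,0,0,0]}'; python3 plan.py 560.6 -256.4 90
```

```text
time_s: 3.85
ee_pos: [678.4, 6.7, 21.0]
ee_rot: [180.0, -0.1, 16.1]
force: [0.4, 0.4, -0.5]
gripper_width: 53.4
gripper_force: 0.0
time_s: 4.25
ee_pos: [677.7, 6.8, 96.5]
ee_rot: [-180.0, 0.0, 16.1]
force: [1.1, 0.2, 0.0]
gripper_width: 39.4
gripper_force: 15.0
units (after spin) [-6.19   7.341  0.219] rows 8 each [-0.774  0.918  0.027]
```

The jaw was still closing as the lift began. I check what it holds and at what height.

Run:
```python
from h import *
S=env.grab_frame("scene");cv2.imwrite("pics/e.png",cv2.resize(S[100:270,180:380],None,fx=3,fy=3)[:,:,::-1])
print(env.state()["ee_pos"])
m=env.camera_model("scene");p=env.state()["ee_pos"]
for dz in(-30,-19,0,19,36): print(dz,((proj(m,p+[0,0,dz])[0]-[180,100])*3).round(0))
```

```text
[681.26514995   6.79859354 102.9858163 ]
-30 [304. 274.]
-19 [304. 260.]
0 [302. 236.]
19 [300. 211.]
36 [299. 188.]
```

View pics/e.png

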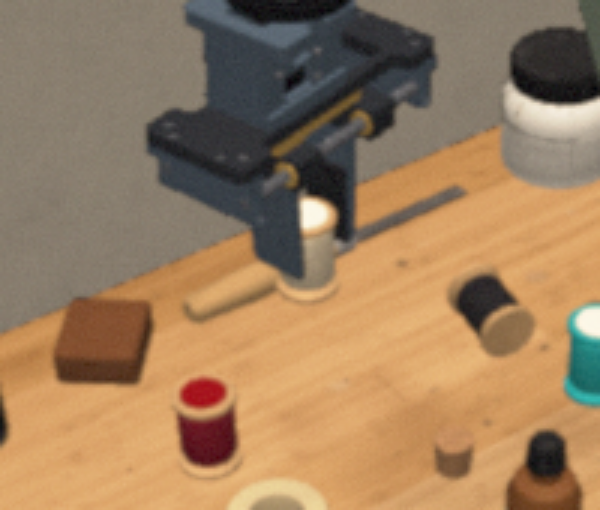

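The spool is held upright (crop: top (314,216), base (308,288)) with its base about 38 mm below the TCP. I carry it to the far blue compartment.

```bash
python3 -m jog '{"jaw":[30,30,30,30,30,30,30,30,30],"slide":[[-0.78,0.92,0],[-0.78,0.92,0],[-0.78,0.92,0],[-0.78,0.92,0],[-0.78,0.92,0],[-0.78,0.92,0],[-0.78,0.92,0],[-0.78,0.92,0],[0,0,0]],"spin":[0,0,0,0,0,0,0,0,0]}'; python3 plan.py 560.6 -256.4 50
```

```text
time_s: 5.2
ee_pos: [558.1, -261.2, 96.3]
ee_rot: [179.9, -0.0, 15.9]
force: [0.5, 0.1, -1.1]
gripper_width: 39.5
gripper_force: 15.0
units (after spin) [ 0.124 -0.134  1.541] rows 2 each [ 0.062 -0.067  0.771]
```

```bash
python3 -m jog '{"jaw":[30,30,30,30,30],"slide":[[0.12,-0.13,0.6],[0,0,0.6],[0,0,0.3],[0,0,0],[0,0,0]],"spin":[0,0,0,0,0]}'
python3 - <<'E'
from h import *
m=env.camera_model("scene");p=env.state()["ee_pos"];print(p)
S=env.grab_frame("scene");x,y=proj(m,[*p[:2],3])[0].astype(int);x0,y0=x-90,y-110
cv2.imwrite("pics/f.png",cv2.resize(S[y0:y0+170,x0:x0+200],None,fx=3,fy=3)[:,:,::-1])
for z in(3,10,20,30): print(z,((proj(m,[*p[:2],z])[0]-[x0,y0])*3).round(0))
E
```

```text
time_s: 5.7
ee_pos: [562.6, -252.5, 50.8]
ee_rot: [180.0, -0.0, 16.2]
force: [0.4, -1.0, 0.3]
gripper_width: 39.6
gripper_force: 15.0
[ 562.5604104  -252.46266671   50.82000918]
3 [272. 332.]
10 [273. 323.]
20 [274. 312.]
30 [276. 300.]
```

View pics/f.png

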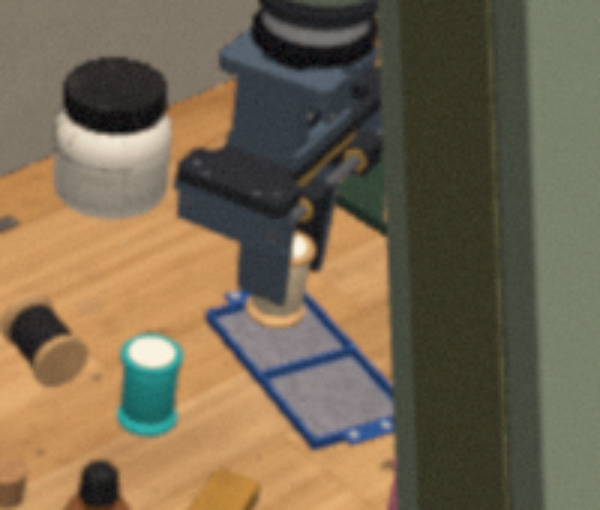

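The spool hangs over the far blue compartment, base at crop (277,316), about 12 mm above the floor. I lower it in small steps and watch the force.

```bash
python3 -m jog '{"jaw":[30,30,30],"slide":[[-0.1,0.1,0.2],[0,0,0],[0,0,0]],"spin":[0,0,0]}'; python3 -m jog '{"jaw":[30,30],"slide":[[0,0,0.1],[0,0,0]],"spin":[0,0]}';python3 -m jog '{"jaw":[30,30],"slide":[[0,0,0.07],[0,0,0]],"spin":[0,0]}'
```

```text
time_s: 6.05
ee_pos: [559.8, -256.5, 44.2]
ee_rot: [180.0, 0.0, 16.1]
force: [0.7, -0.3, -0.3]
gripper_width: 39.5
gripper_force: 15.0
time_s: 6.25
ee_pos: [559.6, -256.3, 40.8]
ee_rot: [-180.0, 0.0, 16.1]
force: [-0.5, 0.3, -0.8]
gripper_width: 39.2
gripper_force: 15.0
time_s: 6.45
ee_pos: [559.7, -256.2, 38.8]
ee_rot: [-180.0, 0.0, 16.1]
force: [0.1, -0.0, 0.3]
gripper_width: 39.8
gripper_force: 15.0
```

```bash
python3 -m jog '{"jaw":[30,30],"slide":[[0,0,0.07],[0,0,0]],"spin":[0,0]}'; python3 -m jog '{"jaw":[30,30],"slide":[[0,0,0.07],[0,0,0]],"spin":[0,0]}'
python3 - <<'E'
from h import *
m=env.camera_model("scene");S=env.grab_frame("scene");x0,y0=proj(m,[560,-256,20])[0].astype(int)-[30,25]
cv2.imwrite("pics/g.png",cv2.resize(S[y0:y0+50,x0:x0+65],None,fx=8,fy=8,interpolation=cv2.INTER_CUBIC)[:,:,::-1])
for z in(3,10): print(z,((proj(m,[560,-256,z])[0]-[x0,y0])*8).round(0), ((proj(m,[546,-242,z])[0]-[x0,y0])*8).round(0))
E
```

```text
time_s: 6.65
ee_pos: [559.7, -256.2, 36.7]
ee_rot: [-180.0, 0.0, 16.1]
force: [-0.2, -0.2, -0.6]
gripper_width: 39.8
gripper_force: 15.0
time_s: 6.85
ee_pos: [559.7, -256.3, 34.6]
ee_rot: [-180.0, 0.0, 16.1]
force: [-0.5, 0.9, -1.6]
gripper_width: 39.7
gripper_force: 15.0
3 [237. 260.] [235. 308.]
10 [240. 238.] [238. 286.]
```

View pics/g.png

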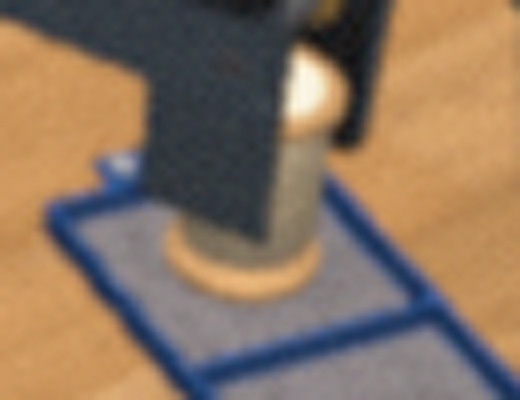

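The spool base front is at crop (250,298) and should reach about row 308 on the floor, so roughly 3 mm remain. I continue down.

```bash
for i in 1 ; do python3 -m jog '{"jaw":[30,30],"slide":[[0,0,0.05],[0,0,0]],"spin":[0,0]}'|grep -E "pos|force:"; python3 -m jog '{"jaw":[30,30],"slide":[[0,0,0.05],[0,0,0]],"spin":[0,0]}'|grep -E "pos|force:"; done
```

```text
ee_pos: [559.7, -256.3, 33.2]
force: [0.5, 0.0, -0.8]
gripper_force: 15.0
ee_pos: [559.8, -256.3, 31.7]
force: [-0.2, -0.1, -0.9]
gripper_force: 15.0
```

```bash
python3 -m jog '{"jaw":[30,30],"slide":[[0,0,0.05],[0,0,0]],"spin":[0,0]}'|grep -E "pos|force:"; python3 -m jog '{"jaw":[30,30],"slide":[[0,0,0.05],[0,0,0]],"spin":[0,0]}'|grep -E "pos|force:"
```

```text
ee_pos: [560.1, -256.5, 30.9]
force: [0.1, 1.1, 2.6]
gripper_force: 15.0
ee_pos: [560.4, -256.5, 30.7]
force: [-2.2, 0.3, 10.7]
gripper_force: 15.0
```

Contact: it stands on the floor. I release and rise.

```bash
python3 -m jog '{"jaw":[70,70,70,70,70,70,70,70,70,70],"slide":[[0,0,-0.05],[0,0,0],[0,0,0],[0,0,0],[0,0,0],[0,0,-0.4],[0,0,-0.8],[0,0,-0.9],[0,0,-0.5],[0,0,0]],"spin":[0,0,0,0,0,0,0,0,0,0]}'; python3 -m jog '{"jaw":[70,70,70,70,70,70,70,70],"slide":[[0,0,-0.1],[0,0,0],[0,0,0],[0,0,0],[0,0,0],[0,0,0],[0,0,0],[0,0,0]],"spin":[-1,-1,-1,-1,-1,-1,-1,-1]}'; python3 plan.py 453 -107 80 113
```

```text
time_s: 8.7
ee_pos: [561.7, -257.2, 111.8]
ee_rot: [179.7, -0.3, 16.1]
force: [0.3, -0.3, -0.8]
gripper_width: 70.1
gripper_force: 0.0
time_s: 9.5
ee_pos: [559.3, -256.1, 110.5]
ee_rot: [-179.9, -0.0, 80.5]
force: [-0.0, -0.1, -0.7]
gripper_width: 69.9
gripper_force: 0.0
spin -4.07
units (after spin) [ 5.957 -1.319  1.025] rows 6 each [ 0.993 -0.22   0.171]
```

```bash
python3 -m jog '{"jaw":[80,80,80,80,80,80,80,80,80,80],"slide":[[0,0,0],[0,0,0],[0,0,0],[0,0,0],[0.99,-0.22,0],[0.99,-0.22,0],[0.99,-0.22,0],[0.99,-0.22,0],[0.99,-0.22,0],[0.99,-0.22,0]],"spin":[-1,-1,-1,-1,-0.1,0,0,0,0,0]}'; python3 -m jog '{"jaw":[70,70,70,70],"slide":[[0,0,0.5],[0,0,0.5],[0,0,0.5],[0,0,0]],"spin":[0,0,0,0]}';python3 plan.py 453.5 -107.5 30 114;  python3 - <<'E'
from h import *
S=env.grab_frame("scene")
a=cv2.resize(S[150:280,340:490],None,fx=4,fy=4,interpolation=cv2.INTER_CUBIC)
T=env.grab_frame("top");b=cv2.resize(T[200:300,410:490],(416,520),interpolation=cv2.INTER_CUBIC)
cv2.imwrite("pics/i.png",cv2.resize(np.hstack([a,b]),None,fx=.78,fy=.78)[:,:,::-1])
E
```

```text
time_s: 10.5
ee_pos: [452.9, -106.4, 110.7]
ee_rot: [-179.9, -0.0, 112.9]
force: [-0.4, 0.2, -0.3]
gripper_width: 80.2
gripper_force: 0.0
time_s: 10.9
ee_pos: [452.3, -106.8, 64.4]
ee_rot: [-179.8, -0.2, 113.0]
force: [-0.1, -0.5, 0.2]
gripper_width: 69.7
gripper_force: 0.0
spin -0.13
units (after spin) [-0.04   0.033  1.147] rows 2 each [-0.02   0.017  0.573]
```

View pics/i.png

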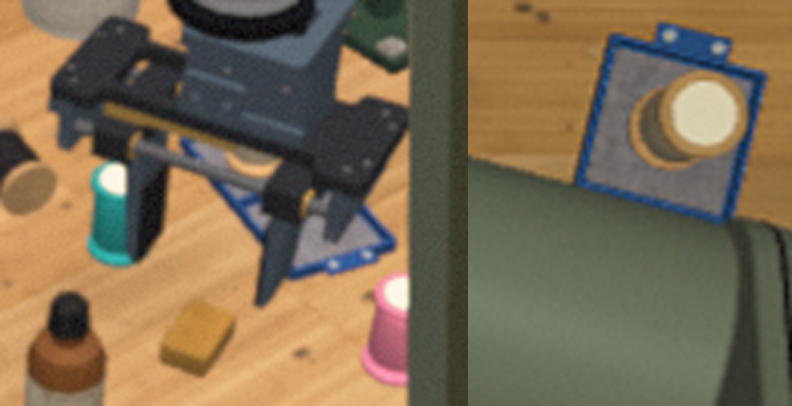

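The cream spool stands well inside the far blue compartment (crop (690,115)). The fingers straddle the cake at crop (198,337). I narrow the jaw, descend and close with rows enough to finish.

```bash
python3 -m jog '{"jaw":[62,62,62,62,62],"slide":[[0,0,0.5],[0,0,0.6],[0,0,0.5],[0,0,0.38],[0,0,0]],"spin":[-0.1,0,0,0,0]}'; python3 -m jog '{"jaw":[15,15,15,15,15,15,15,15],"slide":[[0,0,0],[0,0,0],[0,0,0],[0,0,0],[0,0,0],[0,0,0],[0,0,0],[0,0,0]],"spin":[0,0,0,0,0,0,0,0]}' 12
```

```text
time_s: 11.5
ee_pos: [453.7, -107.3, 6.2]
ee_rot: [-179.9, -0.1, 113.7]
force: [-0.1, 0.3, 0.3]
gripper_width: 61.8
gripper_force: 0.0
time_s: 12.3
ee_pos: [454.5, -107.5, 7.4]
ee_rot: [180.0, 0.0, 113.7]
force: [-1.3, -0.8, 5.3]
gripper_width: 29.9
gripper_force: 12.0
```

The jaw stopped at 30 mm with 12 N, so the cake is narrower than described, as my measurement showed. It is the only yellow-brown cake, so I lift it and carry it to the near blue compartment, turned to the tray's yaw.

```bash
python3 -m jog '{"jaw":[15,15,15,15,15,15,15,15,15,15],"slide":[[0,0,-0.3],[0,0,-0.7],[0,0,-1],[0,0,-1],[0,0,0],[0,0,0],[0,0,0],[0,0,0],[0,0,0],[0,0,0]],"spin":[0,0,0,0,1,1,1,1,0.72,0]}'; python3 plan.py 489.7 -238.7 80 75.9
python3 - <<'E'
from h import *
S=env.grab_frame("scene");cv2.imwrite("pics/j.png",cv2.resize(S[130:280,330:480],None,fx=3.5,fy=3.5,interpolation=cv2.INTER_CUBIC)[:,:,::-1])
E
```

```text
time_s: 13.3
ee_pos: [454.1, -107.4, 97.1]
ee_rot: [-180.0, 0.0, 76.0]
force: [0.7, -0.5, 0.2]
gripper_width: 29.8
gripper_force: 12.0
spin 0.01
units (after spin) [-3.957  2.217  0.571] rows 4 each [-0.989  0.554  0.143]
```

View pics/j.png

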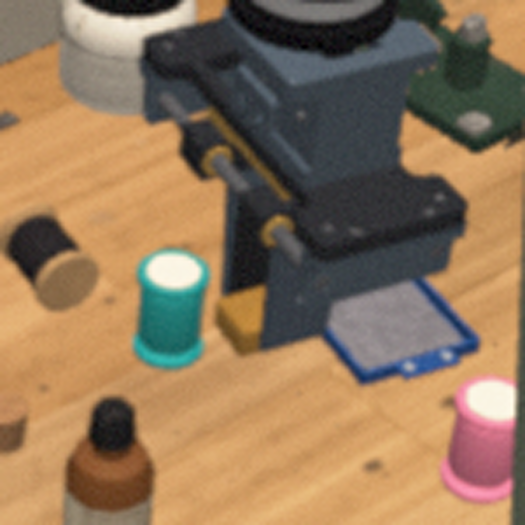

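The cake is held level (crop (243,320)). I carry it over and lower it.

```bash
python3 -m jog '{"jaw":[15,15,15,15,15,15],"slide":[[-0.98,0.55,0],[-0.98,0.55,0],[-0.98,0.55,0],[-0.98,0.55,0],[0,0,0],[0,0,0]],"spin":[0,0,0,0,0,0]}'; python3 plan.py 489.7 -238.7 16 75.9
```

```text
time_s: 13.95
ee_pos: [489.4, -237.7, 96.6]
ee_rot: [-179.9, -0.0, 76.0]
force: [-1.1, 0.4, 0.1]
gripper_width: 30.2
gripper_force: 12.0
spin 0.01
units (after spin) [-0.03   0.02   2.687] rows 3 each [-0.01   0.007  0.896]
```

```bash
python3 -m jog '{"jaw":[15,15,15,15,15,15],"slide":[[0,0,0.7],[0,0,0.9],[0,0,0.8],[0,0,0.3],[0,0,0],[0,0,0]],"spin":[0,0,0,0,0,0]}'; python3 -m jog '{"jaw":[15,15],"slide":[[0,0,0.06],[0,0,0]],"spin":[0,0]}'|grep -E "pos|force:";python3 -m jog '{"jaw":[15,15],"slide":[[0,0,0.06],[0,0,0]],"spin":[0,0]}'|grep -E "pos|force:"
```

```text
time_s: 14.55
ee_pos: [490.4, -237.3, 16.8]
ee_rot: [179.9, 0.0, 76.0]
force: [-0.2, 0.5, -0.3]
gripper_width: 30.0
gripper_force: 12.0
ee_pos: [490.3, -237.7, 15.0]
force: [0.9, 0.4, 1.1]
gripper_force: 12.0
ee_pos: [489.9, -237.6, 12.5]
force: [-0.9, -1.1, -0.3]
gripper_force: 12.0
```

```bash
python3 -m jog '{"jaw":[15,15],"slide":[[0,0,0.05],[0,0,0]],"spin":[0,0]}'|grep -E "pos|force:";python3 -m jog '{"jaw":[15,15],"slide":[[0,0,0.05],[0,0,0]],"spin":[0,0]}'|grep -E "pos|force:"
```

```text
ee_pos: [489.7, -237.5, 10.7]
force: [0.4, -0.4, -0.4]
gripper_force: 12.0
ee_pos: [489.9, -237.6, 10.3]
force: [-2.5, 0.5, 8.6]
gripper_force: 12.0
```

Contact at the expected height. I open only a little so the fingers clear the divider, then rise.

```bash
python3 -m jog '{"jaw":[38,38,38,38,38,70,70,70,70,70],"slide":[[0,0,-0.03],[0,0,0],[0,0,0],[0,0,-0.2],[0,0,-0.7],[0,0,-1],[0,0,-1],[0,0,-0.6],[0,0,0],[0,0,0]],"spin":[0,0,0,0,0,0,0,0,0,0]}'; python3 plan.py 644 106.4 115 16
```

```text
time_s: 16.35
ee_pos: [489.6, -237.4, 115.0]
ee_rot: [-180.0, 0.0, 76.0]
force: [-0.8, 0.2, -0.3]
gripper_width: 70.2
gripper_force: 0.0
spin 7.5
units (after spin) [ 8.107e+00 -9.597e+00  1.000e-03] rows 10 each [ 0.811 -0.96   0.   ]
```

```bash
python3 -m jog '{"jaw":[85,85,85,85,85,85,85,85],"slide":[[0,0,0],[0,0,0],[0,0,0],[0,0,0],[0,0,0],[0,0,0],[0,0,0],[0,0,0]],"spin":[1,1,1,1,1,1,1,0.5]}' >/dev/null; python3 -m jog '{"jaw":[85,85,85,85,85,85,85,85,85,85],"slide":[[0.81,-0.96,0],[0.81,-0.96,0],[0.81,-0.96,0],[0.81,-0.96,0],[0.81,-0.96,0],[0.81,-0.96,0],[0.81,-0.96,0],[0.81,-0.96,0],[0.81,-0.96,0],[0.81,-0.96,0]],"spin":[0,0,0,0,0,0,0,0,0,0]}'; python3 -m jog '{"jaw":[85,85],"slide":[[0,0,0],[0,0,0]],"spin":[0,0]}'|grep pos; python3 plan.py 643.8 106.4 19 16;  python3 - <<'E'
from h import *
T=env.grab_frame("top");cv2.imwrite("pics/k.png",cv2.resize(T[190:310,400:510],None,fx=4.5,fy=4.5,interpolation=cv2.INTER_CUBIC)[:,:,::-1])
E
```

```text
time_s: 18.15
ee_pos: [643.5, 107.6, 112.9]
ee_rot: [-180.0, 0.2, 16.0]
force: [0.4, 0.2, -0.1]
gripper_width: 84.7
gripper_force: 0.0
ee_pos: [643.0, 106.6, 113.0]
spin 0.01
units (after spin) [0.036 0.015 3.133] rows 4 each [0.009 0.004 0.783]
```

View pics/k.png

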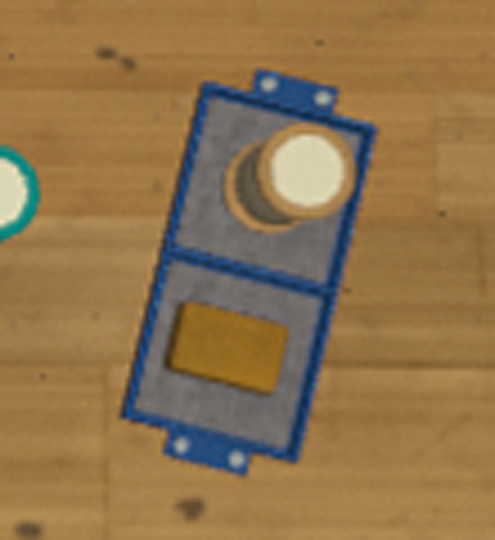

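The blue kit is right: cream spool upright in the far compartment (crop (305,170)), cake flat and aligned in the near one (228,347). Now the red spool.

```bash
python3 -m jog '{"jaw":[85,85,85,85,85,85],"slide":[[0.03,0.01,0.6],[0,0,0.9],[0,0,0.9],[0,0,0.6],[0,0,0.13],[0,0,0]],"spin":[0,0,0,0,0,0]}'; python3 -m jog '{"jaw":[30,30,30,30,30,30,30,30,30,30],"slide":[[0,0,0],[0,0,0],[0,0,0],[0,0,0],[0,0,0],[0,0,0],[0,0,0],[0,0,0],[0,0,0],[0,0,0]],"spin":[0,0,0,0,0,0,0,0,0,0]}' 15;  python3 -m jog '{"jaw":[30,30,30,30,30,30],"slide":[[0,0,-0.4],[0,0,-0.8],[0,0,-0.9],[0,0,-0.4],[0,0,0],[0,0,0]],"spin":[0,0,0,0,0,0]}'; python3 plan.py 596.5 245.9 80
```

```text
time_s: 19.0
ee_pos: [644.3, 105.0, 20.7]
ee_rot: [-180.0, 0.1, 15.9]
force: [0.3, 0.1, -0.1]
gripper_width: 85.3
gripper_force: 0.0
time_s: 20.0
ee_pos: [645.1, 106.3, 21.5]
ee_rot: [-180.0, -0.0, 16.0]
force: [0.2, 1.5, 1.6]
gripper_width: 39.9
gripper_force: 15.0
time_s: 20.6
ee_pos: [644.5, 106.1, 95.8]
ee_rot: [180.0, 0.1, 16.0]
force: [0.6, 0.7, -0.6]
gripper_width: 39.4
gripper_force: 15.0
units (after spin) [-0.255 -4.921  0.526] rows 5 each [-0.051 -0.984  0.105]
```

```bash
python3 -m jog '{"jaw":[30,30,30,30,30,30,30],"slide":[[-0.05,-0.98,0],[-0.05,-0.98,0],[-0.05,-0.98,0],[-0.05,-0.98,0],[-0.05,-0.98,0],[0,0,0],[0,0,0]],"spin":[0,0,0,0,0,0,0]}'; python3 plan.py 596.5 245.9 30
```

```text
time_s: 21.3
ee_pos: [596.4, 245.4, 94.7]
ee_rot: [179.9, 0.2, 16.1]
force: [0.1, 0.2, -0.7]
gripper_width: 39.6
gripper_force: 15.0
units (after spin) [ 0.012 -0.016  2.158] rows 3 each [ 0.004 -0.005  0.719]
```

```bash
python3 -m jog '{"jaw":[30,30,30,30,30,30],"slide":[[0,0,0.6],[0,0,0.9],[0,0,0.6],[0,0,0.06],[0,0,0],[0,0,0]],"spin":[0,0,0,0,0,0]}'|grep -E "pos|force:"; python3 -m jog '{"jaw":[30,30],"slide":[[0,0,0.08],[0,0,0]],"spin":[0,0]}'|grep -E "pos|force:";python3 -m jog '{"jaw":[30,30],"slide":[[0,0,0.06],[0,0,0]],"spin":[0,0]}'|grep -E "pos|force:"
```

```text
ee_pos: [598.3, 245.2, 32.4]
force: [-0.0, -0.5, -0.2]
gripper_force: 15.0
ee_pos: [597.7, 245.5, 29.7]
force: [0.1, -0.7, -0.2]
gripper_force: 15.0
ee_pos: [597.3, 245.5, 27.4]
force: [0.9, -0.1, -0.2]
gripper_force: 15.0
```

```bash
python3 -m jog '{"jaw":[30,30],"slide":[[0,0,0.07],[0,0,0]],"spin":[0,0]}'|grep -E "pos|force:";python3 -m jog '{"jaw":[30,30],"slide":[[0,0,0.05],[0,0,0]],"spin":[0,0]}'|grep -E "pos|force:"
```

```text
ee_pos: [597.2, 245.4, 24.9]
force: [-0.2, 0.6, 0.3]
gripper_force: 15.0
ee_pos: [597.4, 245.5, 24.5]
force: [-1.2, 0.1, 3.6]
gripper_force: 15.0
```

Contact at the expected height. I release, then go to the tin with the fingers along x.

```bash
python3 -m jog '{"jaw":[65,65,65,65,65,65,65,70,70,70],"slide":[[0,0,-0.03],[0,0,0],[0,0,0],[0,0,0],[0,0,-0.4],[0,0,-0.9],[0,0,-0.9],[0,0,-0.5],[0,0,0],[0,0,0]],"spin":[0,0,0,0,0,0,0,0,0,0]}'; python3 -m jog '{"jaw":[70,70,70,70,70,70,70,70,70,70],"slide":[[0,0,0],[0,0,0],[0,0,0],[0,0,0],[0,0,0],[0,0,0],[0,0,0],[0,0,0],[0,0,0],[0,0,0]],"spin":[-1,-1,-1,-1,-1,-1,-1,-1,-1,-0.25]}'; python3 plan.py 458.8 101.2 110 90
```

```text
time_s: 23.7
ee_pos: [597.3, 245.4, 105.9]
ee_rot: [180.0, -0.0, 16.0]
force: [0.0, -0.5, -0.1]
gripper_width: 70.4
gripper_force: 0.0
time_s: 24.7
ee_pos: [596.4, 245.1, 103.9]
ee_rot: [-179.8, 0.1, 90.2]
force: [-0.6, 0.0, 0.5]
gripper_width: 70.1
gripper_force: 0.0
spin 0.02
units (after spin) [-4.797 -4.588 -0.184] rows 5 each [-0.959 -0.918 -0.037]
```

```bash
python3 -m jog '{"jaw":[70,70,70,70,70,70,70],"slide":[[-0.96,-0.92,0],[-0.96,-0.92,0],[-0.96,-0.92,0],[-0.96,-0.92,0],[-0.96,-0.92,0],[0,0,0],[0,0,0]],"spin":[0,0,0,0,0,0,0]}'; python3 plan.py 458.8 101.2 40 90;  python3 - <<'E'
from h import *
S=env.grab_frame("scene");a=S[200:360,130:390]
cv2.imwrite("pics/l.png",cv2.resize(a,None,fx=3,fy=3,interpolation=cv2.INTER_CUBIC)[:,:,::-1])
m=env.camera_model("scene")
print(((proj(m,[[458.8,101.2,17],env.state()["ee_pos"]])-[130,200])*3).round())
E
```

```text
time_s: 25.4
ee_pos: [458.7, 101.1, 105.1]
ee_rot: [-179.9, 0.0, 89.9]
force: [0.4, -0.0, -0.5]
gripper_width: 69.8
gripper_force: 0.0
spin -0.01
units (after spin) [0.005 0.006 2.17 ] rows 3 each [0.002 0.002 0.723]
[[541. 308.]
 [537. 195.]]
```

View pics/l.png

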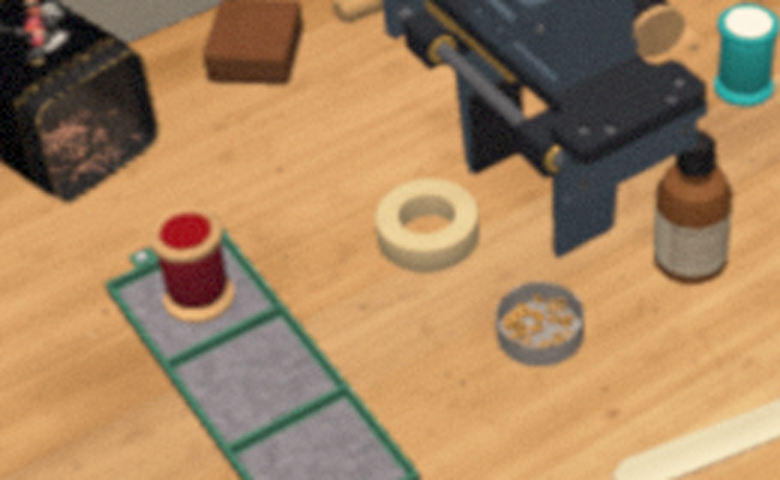

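The red spool stands upright in the far green compartment (crop (195,265)), and the tin rim at (541,312) agrees with the prediction (541,308). I descend on the tin, keeping the tips near z 9 so they clear the tray walls later.

```bash
python3 -m jog '{"jaw":[70,70,70,70,70,70,70],"slide":[[0,0,0.6],[0,0,0.9],[0,0,0.9],[0,0,0.5],[0,0,0.3],[0,0,0],[0,0,0]],"spin":[0,0,0,0,0,0,0]}'|grep pos; python3 -m jog '{"jaw":[40,40,40,40,40,40,40],"slide":[[0,0,0],[0,0,0],[0,0,0],[0,0,0],[0,0,0],[0,0,0],[0,0,0]],"spin":[0,0,0,0,0,0,0]}' 20
```

```text
ee_pos: [460.2, 101.9, 9.8]
time_s: 26.85
ee_pos: [459.6, 101.6, 10.2]
ee_rot: [180.0, -0.0, 90.0]
force: [-0.6, -0.5, 5.5]
gripper_width: 48.9
gripper_force: 20.0
```

```bash
python3 -m jog '{"jaw":[40,40,40,40,40,40],"slide":[[0,0,-0.3],[0,0,-0.6],[0,0,-0.9],[0,0,-0.7],[0,0,0],[0,0,0]],"spin":[0,0,0,0,0,0]}'|grep -E "pos|width"; python3 plan.py 523.5 247.4 85 90
```

```text
ee_pos: [459.2, 101.4, 84.7]
gripper_width: 48.6
spin -0.0
units (after spin) [ 4.865  2.143 -0.01 ] rows 5 each [ 0.973  0.429 -0.002]
```

```bash
python3 -m jog '{"jaw":[40,40,40,40,40,40,40],"slide":[[0.97,0.43,0],[0.97,0.43,0],[0.97,0.43,0],[0.97,0.43,0],[0.97,0.43,0],[0,0,0],[0,0,0]],"spin":[0,0,0,0,0,0,0]}'|grep -E "pos|width"; python3 plan.py 523.5 247.4 19 90
```

```text
ee_pos: [522.7, 246.8, 82.7]
gripper_width: 48.3
spin 0.01
units (after spin) [0.024 0.033 2.124] rows 3 each [0.008 0.011 0.708]
```

```bash
python3 -m jog '{"jaw":[40,40,40,40,40,40],"slide":[[0,0,0.6],[0,0,0.9],[0,0,0.5],[0,0,0.15],[0,0,0],[0,0,0]],"spin":[0,0,0,0,0,0]}'|grep -E "pos|force:"; python3 plan.py 523.5 247.4 14 90
```

```text
ee_pos: [524.2, 246.7, 20.7]
force: [0.3, -0.6, -0.5]
gripper_force: 20.0
spin -0.01
units (after spin) [ 0.024 -0.023  0.224] rows 1 each [ 0.024 -0.023  0.224]
```

```bash
python3 -m jog '{"jaw":[40,40],"slide":[[0,0,0.12],[0,0,0]],"spin":[0,0]}'|grep -E "pos|force:";python3 -m jog '{"jaw":[40,40],"slide":[[0,0,0.06],[0,0,0]],"spin":[0,0]}'|grep -E "pos|force:"; python3 -m jog '{"jaw":[40,40],"slide":[[0,0,0.05],[0,0,0]],"spin":[0,0]}'|grep -E "pos|force:"
```

```text
ee_pos: [524.0, 246.9, 16.8]
force: [1.1, 0.3, -0.3]
gripper_force: 20.0
ee_pos: [523.8, 247.0, 14.7]
force: [-0.5, 0.8, -1.2]
gripper_force: 20.0
ee_pos: [524.0, 247.1, 13.3]
force: [0.8, -0.0, -0.2]
gripper_force: 20.0
```

```bash
python3 -m jog '{"jaw":[40,40],"slide":[[0,0,0.04],[0,0,0]],"spin":[0,0]}'|grep -E "pos|force:"
```

```text
ee_pos: [524.0, 247.1, 13.2]
force: [-2.2, -0.9, 8.0]
gripper_force: 20.0
```

Contact. I release the tin, rise high, and go to the bottle.

```bash
python3 -m jog '{"jaw":[60,60,60,60,75,75,75,75,75,75],"slide":[[0,0,-0.03],[0,0,0],[0,0,0],[0,0,-0.4],[0,0,-0.8],[0,0,-1],[0,0,-1],[0,0,-0.8],[0,0,-0.3],[0,0,0]],"spin":[0,0,0,0,0,0,0,0,0,0]}'; python3 plan.py 452.2 -2.5 140 90
```

```text
time_s: 30.55
ee_pos: [524.6, 247.3, 143.5]
ee_rot: [179.8, -0.1, 90.0]
force: [1.4, 0.0, -0.7]
gripper_width: 74.9
gripper_force: 0.0
spin -0.0
units (after spin) [-8.327 -2.412  0.099] rows 9 each [-0.925 -0.268  0.011]
```

```bash
python3 -m jog '{"jaw":[75,75,75,75,75,75,75,75,75,75],"slide":[[-0.92,-0.27,0],[-0.92,-0.27,0],[-0.92,-0.27,0],[-0.92,-0.27,0],[-0.92,-0.27,0],[-0.92,-0.27,0],[-0.92,-0.27,0],[-0.92,-0.27,0],[-0.92,-0.27,0],[0,0,0]],"spin":[0,0,0,0,0,0,0,0,0,0]}'|grep -E "pos|width"; python3 plan.py 452.2 -2.5 31 90;  python3 - <<'E'
from h import *
S=env.grab_frame("scene");T=env.grab_frame("top")
a=cv2.resize(S[170:330,260:420],(480,480),interpolation=cv2.INTER_CUBIC)
b=cv2.resize(T[175:325,160:240],(256,480),interpolation=cv2.INTER_CUBIC)
cv2.imwrite("pics/m.png",np.hstack([a,b])[:,:,::-1])
m=env.camera_model("scene")
print(((proj(m,[[452.2,-2.5,97],[452.2,-2.5,0]])-[260,170])*3).round())
E
```

```text
ee_pos: [448.7, -3.6, 140.5]
gripper_width: 75.1
spin -0.02
units (after spin) [0.038 0.131 3.649] rows 4 each [0.01  0.033 0.912]
[[307. 224.]
 [300. 345.]]
```

View pics/m.png

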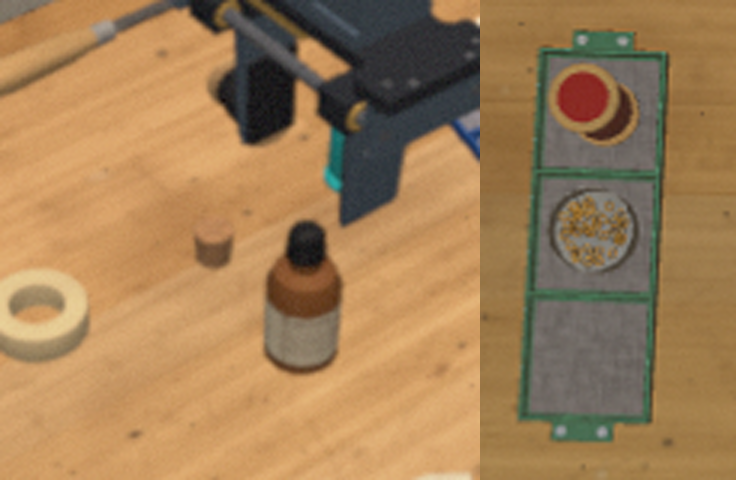

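The tin lies flat in the middle compartment (crop (594,230)), the red spool is in the far one, and the bottle cap and base sit where predicted. I descend on the bottle body.

```bash
python3 -m jog '{"jaw":[75,75,75,75,75,75,75],"slide":[[0.04,0.13,0.3],[0,0,0.8],[0,0,1],[0,0,1],[0,0,0.55],[0,0,0],[0,0,0]],"spin":[0,0,0,0,0,0,0]}'|grep -E "pos|force:"; python3 -m jog '{"jaw":[34,34,34,34,34,34,34,34],"slide":[[0,0,0],[0,0,0],[0,0,0],[0,0,0],[0,0,0],[0,0,0],[0,0,0],[0,0,0]],"spin":[0,0,0,0,0,0,0,0]}' 25;  python3 -m jog '{"jaw":[34,34,34,34,34,34,34],"slide":[[0,0,-0.3],[0,0,-0.7],[0,0,-0.9],[0,0,-0.8],[0,0,-0.3],[0,0,0],[0,0,0]],"spin":[0,0,0,0,0,0,0]}'; python3 plan.py 450.5 248.9 115 90
```

```text
ee_pos: [455.1, 0.5, 32.0]
force: [0.3, 0.2, 0.6]
gripper_force: 0.0
time_s: 33.15
ee_pos: [454.7, -0.2, 32.8]
ee_rot: [-180.0, 0.0, 90.0]
force: [-2.1, -0.2, 6.8]
gripper_width: 43.0
gripper_force: 25.0
time_s: 33.85
ee_pos: [454.2, -0.2, 121.7]
ee_rot: [-179.9, 0.0, 90.0]
force: [0.2, -0.4, -1.2]
gripper_width: 42.9
gripper_force: 25.0
spin -0.0
units (after spin) [ 8.303 -0.122  0.222] rows 9 each [ 0.923 -0.014  0.025]
```

```bash
python3 -m jog '{"jaw":[34,34,34,34,34,34,34,34,34,34],"slide":[[0.7,0,0],[0.95,0,0],[0.95,0,0],[0.95,0,0],[0.95,0,0],[0.95,0,0],[0.95,0,0],[0.95,-0.1,0],[0.7,0,0],[0.25,0,0]],"spin":[0,0,0,0,0,0,0,0,0,0]}'|grep -E "pos|force:"; python3 -m jog '{"jaw":[34,34,34,34,34],"slide":[[0,0,0],[0,0,0.5],[0,0,0.8],[0,0,0.5],[0,0,0]],"spin":[0,0,0,0,0]}'|grep -E "pos|force:"; python3 plan.py 450.5 248.9 42 90
```

```text
ee_pos: [451.1, 250.1, 120.8]
force: [-0.4, -0.8, -1.9]
gripper_force: 25.0
ee_pos: [450.0, 246.5, 66.1]
force: [-0.8, -0.7, -0.6]
gripper_force: 25.0
spin -0.01
units (after spin) [0.081 0.021 0.803] rows 1 each [0.081 0.021 0.803]
```

```bash
python3 -m jog '{"jaw":[34,34,34,34,34],"slide":[[0.08,0,0.5],[0,0,0.25],[0,0,0],[0,0,0.09],[0,0,0]],"spin":[0,0,0,0,0]}'|grep -E "pos|force:"; python3 -m jog '{"jaw":[34,34],"slide":[[0,0,0.06],[0,0,0]],"spin":[0,0]}'|grep -E "pos|force:"; python3 plan.py 450.5 248.9 35.8 90
```

```text
ee_pos: [452.1, 251.1, 43.6]
force: [-0.1, 0.1, -0.3]
gripper_force: 25.0
ee_pos: [451.9, 251.2, 41.6]
force: [-0.7, -0.4, -0.7]
gripper_force: 25.0
spin -0.0
units (after spin) [-0.078 -0.046  0.192] rows 1 each [-0.078 -0.046  0.192]
```

```bash
python3 -m jog '{"jaw":[34,34],"slide":[[-0.04,-0.04,0.1],[0,0,0]],"spin":[0,0]}'|grep -E "pos|force:"; python3 -m jog '{"jaw":[34,34],"slide":[[0,0,0.06],[0,0,0]],"spin":[0,0]}'|grep -E "pos|force:";  python3 -m jog '{"jaw":[34,34],"slide":[[0,0,0.04],[0,0,0]],"spin":[0,0]}'|grep -E "pos|force:"
```

```text
ee_pos: [450.1, 249.7, 38.1]
force: [0.4, 0.5, -0.2]
gripper_force: 25.0
ee_pos: [450.6, 250.0, 36.4]
force: [-0.8, 0.4, -0.8]
gripper_force: 25.0
ee_pos: [450.8, 250.1, 35.9]
force: [-0.9, -0.7, 3.4]
gripper_force: 25.0
```

Contact at the expected height. I release and rise straight up.

```bash
python3 -m jog '{"jaw":[66,66,66,66,66,66,66,66,66,66],"slide":[[0,0,0],[0,0,0],[0,0,0],[0,0,0],[0,0,-0.4],[0,0,-0.8],[0,0,-1],[0,0,-1],[0,0,-1],[0,0,-0.5]],"spin":[0,0,0,0,0,0,0,0,0,0]}'|grep -E "pos|force:"; python3 -m jog '{"jaw":[66,66,66,66,66,66,66,66,66,66],"slide":[[-0.5,0,-0.5],[-0.9,0,0],[-0.9,0,0],[-0.9,0,0],[-0.9,0,0],[-0.9,0,0],[-0.9,0,0],[-0.5,0,0],[0,0,0],[0,0,0]],"spin":[0,0,0,0,0,0,0,0,0,0]}'|grep -E "pos|force:";  python3 - <<'E'
from h import *
S=env.grab_frame("scene");cv2.imwrite("pics/n.png",np.ascontiguousarray(cv2.resize(S[150:400,140:490],None,fx=2.2,fy=2.2,interpolation=cv2.INTER_CUBIC)[:,:,::-1]))
E
```

```text
ee_pos: [451.8, 250.6, 180.2]
force: [-0.4, -0.7, 0.1]
gripper_force: 0.0
ee_pos: [450.7, 58.2, 192.0]
force: [-0.1, 0.6, 0.5]
gripper_force: 0.0
```

View pics/n.png

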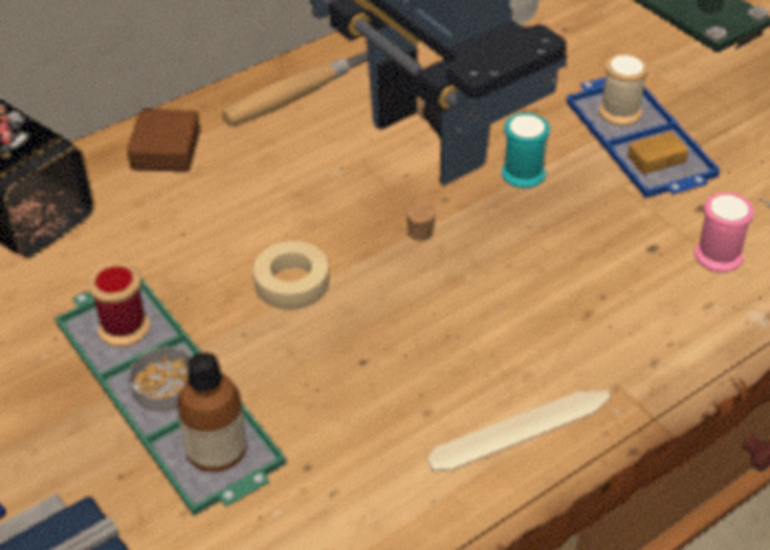

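All five pieces stand upright in their own compartments: red spool (120,305), tin (165,378), bottle (212,430), cream spool (624,90) and cake (657,153). The tape and cork have not moved, and the arm is clear, so I hand in.

```bash
python3 -c "
from workcell import env
print(env.job_done())"
```

```text
the job is handed in; nothing more can be done
None
```

Both kits are made up and handed in, each piece upright in its own compartment; the one doubt is the beeswax: the cake I used, the only yellow-brown one on the bench, measured about 30 x 45 mm, not the listed 46 x 54.

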